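Preset the bench pulse counter

ROBOT

A 6-joint arm with a two-finger parallel gripper is mounted at the origin on the work surface. World frame = base frame: x ahead of the robot, y to its left, z up, the work surface at z = 0. Lengths are in mm, angles in rad, forces in N, time in s.
With the tool pointing down it reaches from about 350 to 925 mm from the base axis. Payload 6.4 kg.
Tool frame: the origin (TCP) lies at the very end of the fingers, on their centre line; the grasp point (between the pads) lies 19 mm behind it (manip.pinch_z is the distance from the TCP to the grasp point, in mm); z points along the fingers, y is the line along which they close (so a half turn about z gives the same grasp; the last joint's range is limited). The gripper opens to 85 mm and grips with 20 to 120 N. Pads are 22 mm wide; open, the fingers measure 114 mm over their backs; the gripper's body (76 mm by 85 mm) begins 54 mm behind the grasp point. The pads swing forward as they close: fully open they stand 13 mm farther back than shut.
Start: joints at [1.116, 0.245, 1.558, -0, 1.339, -0.174], TCP at [180.128, 624.554, 231.29] pointing down, gripper open.
Joint ranges: [-3.13, 3.13], [-1.02, 2.26], [0.13, 2.54], [-0.95, 4.09], [0.21, 2.88], [-2.74, 2.74]. Speed limits (rad/s): [2.57, 2.57, 3.14, 3.14, 3.14, 3.14].

INTERFACE

Orientations are given as a 3x3 rotation matrix whose columns are the frame's x, y, z axes.
In Python, from rig import manip gives the robot as it stands.
- The arm moves only by the tool step_arm, never from a script. Its argument "steps" is a list of rows, each a list of 2 entries, a list of its own where there are three numbers: the shift along the tool's x, y, z in cm, then the turn about the tool's z in degrees. In form: [[[tx, ty, tz], twist], ...]. A call has 1 to 20 rows; each row is the pose to reach, as a shift and turn from the pose commanded when the call began, along the tool's axes at that moment; what a row does not reach only later rows make up. A row lasts 1/8 s, in which the tool goes at most 62.5 mm and 10.7 degrees, less where a joint would pass 70% of its speed; a pose out of reach is approached as far as the arm can. A call with a gripper value outside its range is refused whole. "hand" is the opening, from -1 (shut) to 1 (fully open), so that 0 is half open, set as the call begins (left out, the last holds). The fingers move at their own pace and stop on an object; "grip_force" is the grip in N (left out, the last holds). Time passes only in rows, so rows that repeat a pose let the fingers close. It gives the time, the measured TCP pose, the force, the opening and the grip force at its end, in the units of the state.
- manip.sense(): the state, without advancing time (a new reading comes with each control period).
- manip.snapshot(name): name is "side" or "top"; returns a dict with "img" (480x640x3 uint8, red, green, blue), "fx", "fy", "cx", "cy" (pixels), "k1" (the pictures are not rectified: a ray, as slopes to the right and down, at radius r is drawn at 1 + k1 r^2 times it, then the intrinsics apply), "R" (3x3) and "t" (3): a world point X has camera coordinates R X + t. Camera axes: x right, y down, z forward; pixel columns grow to the right and rows downward; lengths in mm; the calibration is good to about 2 mm. A picture is of the moment at which its call begins. There is no depth.
- manip.sign_off(): hands the job in; it is judged then, once.
The state is a dict: "time_s": time; "joints": joint angles; "dq": joint speeds; "tau": joint torques, N m; "tcp_pos": TCP position; "ee_rot": TCP orientation; "contact_force": force on the tool from outside, world axes, zero at the start; "wrist_torque": the same for the moment, N m; "grip_width": opening from 0.0 (shut) to 1.0 (fully open); "grip_force": force on a finger pad.
Only numpy, scipy, OpenCV 4.12 (cv2) and the standard library are available. Lean on these libraries where they do the work, as an engineer would, in place of code of your own. Each camera call takes 0.05 s, during which the arm holds its last target. There are 200 camera calls.

TASK

On the yellow pulse counter, dial the preset 3-6-2 on the three thumbwheels (left to right as the robot sees them), each clicked home on its number. Then push the grey load button well down and let it come back up. Be gentle with the wheels and the button, and do not disturb the rack, the beaker and the bottle.

Things in the scene. Friction and masses are not known exactly. Their poses are not given: they have to be found in the camera images.
- counter: Yellow pulse counter, fixed to the bench, 200 (x) by 290 (y) by 85 mm high, level metal panel on top; origin at the centre of its underside, x away from the robot at yaw 0, y to its left, z up. Three black thumbwheels in a row along its y axis, then a load button. A wheel is turned by pressing a shut fingertip on its top and dragging along the counter's x axis. Over 14 N on the counter damages it.
- window_a (a point): Point on the panel top (85 mm above the bench) straight over the axle of the left (+y) wheel; axes as the counter's. The wheel's top is about 18 mm above it, but anywhere from 14 to 22 mm: each wheel is seated higher or lower, this is not measured and must be found by touch. Wheels are 45 mm apart with 25 mm gaps.
- window_b (a point): The same for the middle wheel. Each wheel rides in a heavy sprung cradle: it gives straight down, 3.5 N per mm from the first touch, no stop within 6 mm. Pulling a wheel over to its next click takes 2 to 3 N of drag at the rim, so a light press slips and a deep one breaks the 14 N limit: press with 6 to 8 N, touching down at 15 mm/s or slower.
- window_c (a point): The same for the right (-y) wheel. All windows lie 10 mm to the -x side of the counter's middle.
- wheel_a (a joint): Left wheel (radius 30 mm, 20 mm wide, axle along the counter's y): angle in rad, 0.6283 times the digit that is uppermost; grows as its top is dragged to the counter's +x. Digits 0 to 9 every 36 degrees, shown as 0 to 9 white spots on the rim; the strip on top, level with the black panel marks, counts. Stops just outside 0 and 9: it does not go round.
- wheel_b (a joint): Middle wheel, same build and meaning as wheel_a. Let go within a quarter step of a digit, a wheel clicks home onto it by itself; nearly halfway between two it may stay there, and it may start so. One drag of about 22 mm turns it one step (19 mm of rim); a slip turns it less.
- wheel_c (a joint): Right wheel, same build and meaning as wheel_a.
- load (a joint): Travel in m of the load button, 0 up and 0.010 fully down; sprung, about 1.8 N to start, then 0.42 N per mm, 6 N to push fully down; 6 mm is enough; it returns by itself.
- load_top (a point): Centre of the top face of the grey load button, a round cap 28 mm across in an aluminium collar on the panel, right (-y) of the wheels; 26 mm above the panel; it moves straight down.
- rack: White test-tube rack with capped tubes, 70 by 160 by 78 mm high, loose, right of the counter; origin at the centre of its underside. Bystander.
- beaker: Clear plastic beaker, 70 mm across, 85 mm high, loose, beyond the counter; origin at the centre of its underside. Bystander.
- reagent: Brown reagent bottle with black cap, 68 mm across, 150 mm high, loose, left of the counter; origin at the centre of its underside. Bystander.

How it is judged:
By the outcome, as a careful person would: the job done as asked, in the order asked, and still so for the second after the job is handed in, with the robot touching nothing.
It also fails if it takes over 72 s, if anything falls off the work surface, if the arm or the gripper's body presses on something with over 40 N, if the wrist force passes 120 N, or if a joint passes its speed limit or range.

## Working session

There is one attempt and no reset: what is moved stays moved. The work goes in short steps, Python scripts to look and compute and a tool call to move; the robot and the scene stay as the last step left them, time stands still between calls to the robot, and variables do not carry over. Pictures are saved under pics/ and viewed, at most 10 in all, crops included, and the job is handed in when it is done.

Besides the shell and the picture viewer there is one more tool, called after "Request:" as name([rows], argument=value, ...), one row to a line, values as JSON. step_arm: Moves the arm, as the interface text tells. Its arguments: {"type":"object","properties":{"steps":{"type":"array","items":{"type":"array"}},"hand":{"type":"number"},"grip_force":{"type":"number"}},"required":["steps"]}

```bash
ls; mkdir -p pics; cat > h.py <<'E'
import numpy as np, cv2
from rig import manip
def snap(n,f=None):
    s=manip.snapshot(n)
    if f: cv2.imwrite(f,s["img"][:,:,::-1])
    return s
def ray(s,u,v):
    d=np.array([(u-s["cx"])/s["fx"],(v-s["cy"])/s["fy"]]); p=d.copy()
    for _ in range(30): p=d/(1+s["k1"]*(p@p))
    R=np.array(s["R"]);t=np.array(s["t"])
    return -R.T@t, R.T@np.array([p[0],p[1],1])
def onz(s,u,v,z):
    c,d=ray(s,u,v); return c+d*(z-c[2])/d[2]
def proj(s,X):
    c=np.array(s["R"])@np.array(X,float)+np.array(s["t"]); p=c[:2]/c[2]; p=p*(1+s["k1"]*(p@p))
    return p*[s["fx"],s["fy"]]+[s["cx"],s["cy"]]
E
python3 - <<'E'
from h import *
for n in("top","side"):
    s=snap(n,f"pics/{n}0.png"); print(n,s["fx"],s["k1"],-np.array(s["R"]).T@np.array(s["t"]),np.round(s["R"],3).tolist())
m=manip.sense(); print(m)
E
```

```text
pics
top 477.5768499965268 -0.022736374893593307 [ 432.94880904    2.28804967 1060.75160151] [[0.023, -1.0, 0.015], [-0.981, -0.026, -0.194], [0.194, -0.01, -0.981]]
side 583.165681833763 -0.09428613839672911 [ 293.64148156 -995.88234691  818.26960203] [[0.938, -0.346, -0.016], [-0.206, -0.522, -0.828], [0.278, 0.78, -0.561]]
{'time_s': 0.1, 'joints': array([ 1.11587151e+00,  2.45752294e-01,  1.55887933e+00,  1.25657524e-05,
        1.33870687e+00, -1.74155985e-01]), 'dq': array([-0.00122506, -0.00131951, -0.00413744,  0.00097845, -0.00401463,
       -0.00037826]), 'tau': array([ 1.22089459e-04, -4.30668211e+01, -3.27128899e+01, -1.77802076e-04,
        2.89320509e-03,  1.10548353e-05]), 'tcp_pos': array([179.91630882, 624.08766532, 230.29223578]), 'ee_rot': array([[-9.60841757e-01,  2.77096575e-01, -7.78096079e-04],
       [ 2.77097489e-01,  9.60840538e-01, -1.56290035e-03],
       [ 3.14551921e-04, -1.71730839e-03, -9.99998476e-01]]), 'contact_force': array([ 0.60223332, -0.0604486 , -0.1234474 ]), 'wrist_torque': array([ 0.03482733,  0.00907303, -0.0201099 ]), 'grip_force': 0.0, 'grip_width': 1.0010785483884135}
```

View pics/top0.png

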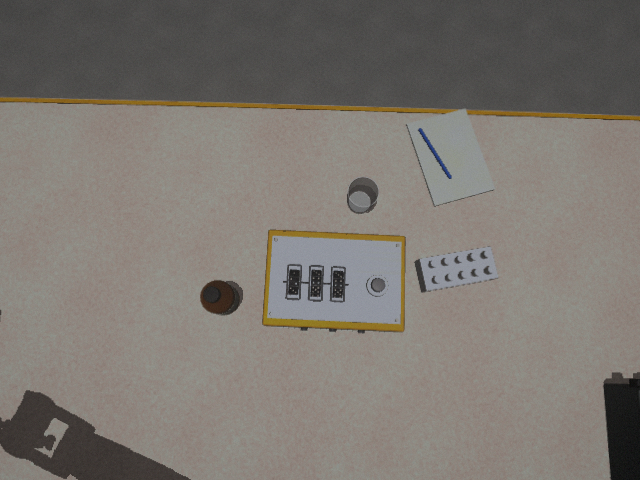

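View pics/side0.png

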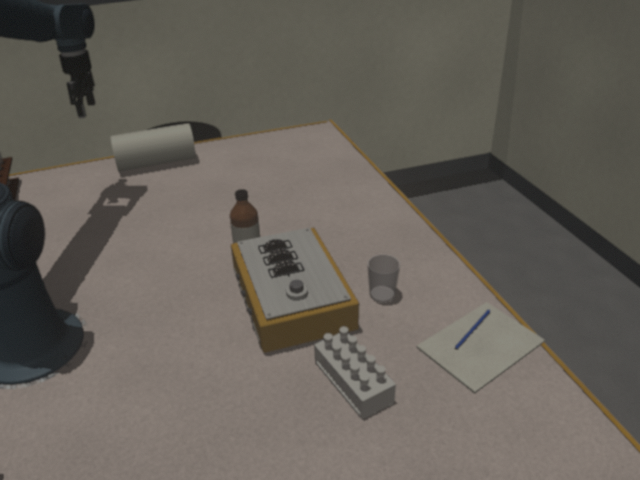

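The counter's panel spans about (267–405, 231–330) in the top view. The wheels are near (293,282), (316,284) and (338,285), with the button at (377,286). The rack is to its right, the bottle to its left and the beaker beyond it. Next I'll measure the pose and enlarge the wheels.

```bash
python3 - <<'E'
from h import *
s=snap("top"); im=s["img"]
hsv=cv2.cvtColor(im,cv2.COLOR_RGB2HSV)
m=cv2.inRange(hsv,(15,150,90),(35,255,255)); m[:200]=0
c=max(cv2.findContours(m,0,2)[0],key=cv2.contourArea)
full=np.zeros_like(m); cv2.drawContours(full,[c],-1,255,-1)
inner=full&~m; inner=cv2.morphologyEx(inner,cv2.MORPH_OPEN,np.ones((5,5)))
ci=max(cv2.findContours(inner,0,2)[0],key=cv2.contourArea)
for cc,nm in((ci,"panel"),):
    h=cv2.approxPolyDP(cv2.convexHull(cc),6,True)[:,0]; P=np.array([onz(s,u,v,85)[:2] for u,v in h])
    print(nm,h.tolist(),P.round(1).tolist())
    r=cv2.minAreaRect(np.array([onz(s,*p[0],85)[:2] for p in cc],np.float32)); print(r)
print("outer",cv2.minAreaRect(np.array([onz(s,*p[0],85)[:2] for p in c],np.float32)))
for u,v in((293,282),(316,284),(338,285)): print(onz(s,u,v,95).round(1))
print("btn",onz(s,377,286,111).round(1))
a=cv2.resize(im[255:315,275:395],None,fx=6.6,fy=6.6,interpolation=cv2.INTER_CUBIC)
cv2.imwrite("pics/z.png",a[:,:,::-1])
s=snap("side"); a=cv2.resize(s["img"][230:305,240:330],None,fx=8,fy=8,interpolation=cv2.INTER_CUBIC)
cv2.imwrite("pics/zs.png",a[:,:,::-1])
E
```

```text
panel [[272, 236], [401, 241], [400, 323], [267, 317]] [[628.9, 83.1], [625.4, -186.1], [456.5, -182.3], [462.2, 86.4]]
((543.0277709960938, -49.66998291015625), (270.4194030761719, 171.80975341796875), 88.6956787109375)
outer ((541.7478637695312, -48.83253479003906), (284.76495361328125, 196.348876953125), 88.67884063720703)
[533.1  36.   95. ]
[530.2 -10.7  95. ]
[529.3 -55.2  95. ]
btn [ 527.6 -132.1  111. ]
```

View pics/z.png

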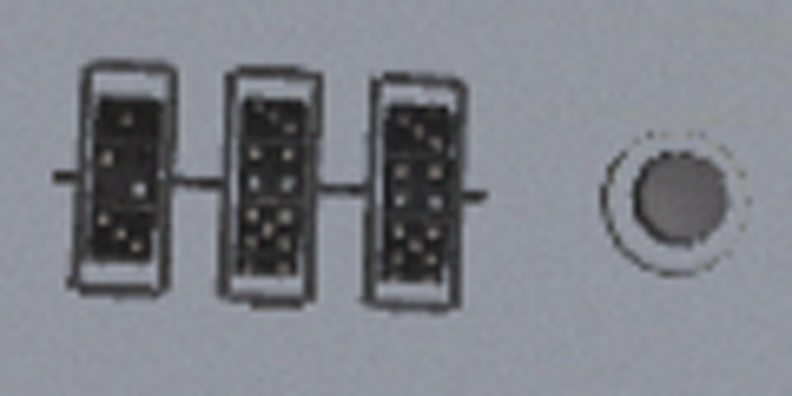

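View pics/zs.png

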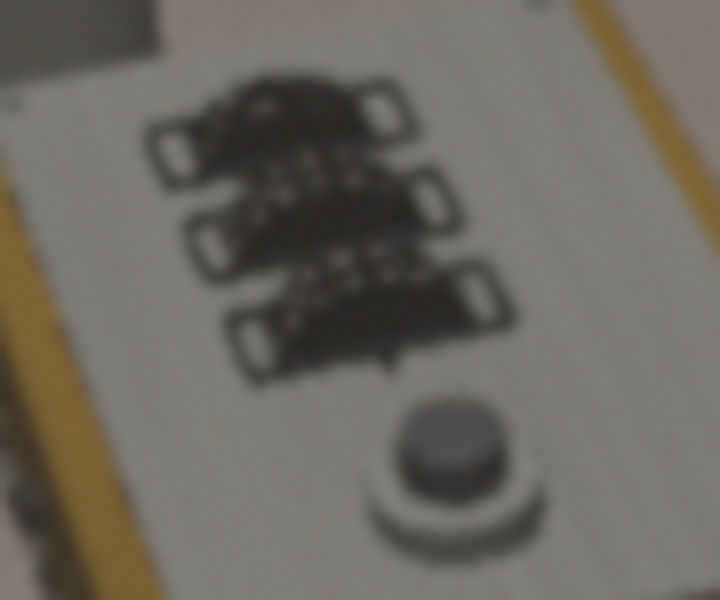

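Reading the strip level with the marks, wheel A shows 2 (1 beyond, 3 nearer). Wheel B shows 4, but it sits slightly past home toward +x, and wheel C shows 4. I need A +1, B about +2 and C −2. Spots nearer the robot count higher, which agrees with +x drags raising the digit.

```bash
cat >> h.py <<'E'
def plan(X,yaw):
    """shift (tool axes, cm) and twist (deg) to bring TCP to X, tool x along counter -x"""
    m=manip.sense(); R=m["ee_rot"]; d=R.T@(np.array(X)-m["tcp_pos"])/10
    a=np.arctan2(-R[1,0],-R[0,0]); print("shift",d.round(2),"twist",round(np.degrees(a-yaw),2),"tcp",m["tcp_pos"].round(2),"F",m["contact_force"].round(2),"t",round(m["time_s"],2))
E
python3 - <<'E'
from h import *
s=snap("top")
Z=lambda x,y,z: onz(s,275+(x+.5)/6.6-.5,255+(y+.5)/6.6-.5,z).round(1)
for p in((125,178,85),(271,185,85),(415.5,192,85),(682,197,111),(65,177,85),(475,196,85)): print(Z(*p))
print("spots"); 
for p in((107,158),(139,188),(253,152),(288,184),(402,172),(432,201)): print(Z(*p,103))
plan(Z(125,178,85)+[0,0,60],np.radians(-1.3))
E
```

```text
[535.1  35.3  85. ]
[534. -10.  85.]
[533.  -54.8  85. ]
[ 530.8 -133.9  111. ]
[534.9  53.9  85. ]
[532.2 -73.3  85. ]
spots
[539.2  40.4 103. ]
[530.3  30.4 103. ]
[542.1  -4.  103. ]
[532.6 -14.9 103. ]
[537.1 -49.6 103. ]
[528.5 -58.8 103. ]
shift [-50.44 -46.75   8.61] twist -14.79 tcp [180.03 624.33 230.78] F [-0.67 -0.21  0.  ] t 0.25
```

Request:
step_arm([
  [[-2,-2,0],-1],
  [[-6,-5.5,0],-2],
  [[-10,-9.3,0],-3],
  [[-14,-13,0],-4],
  [[-18,-16.7,0],-5.5],
  [[-22,-20.4,0],-7],
  [[-26,-24.1,0],-8.5],
  [[-30,-27.8,0],-10],
  [[-34,-31.5,0],-11.5],
  [[-38,-35.2,0],-13],
  [[-42,-38.9,0],-14],
  [[-45.5,-42.2,0],-14.8],
  [[-48,-44.6,0.5],-14.8],
  [[-50,-46.2,2],-14.8],
  [[-50.4,-46.75,5],-14.8],
  [[-50.4,-46.75,8],-14.8],
  [[-50.4,-46.75,10.6],-14.8],
  [[-50.4,-46.75,11.6],-14.8],
  [[-50.4,-46.75,11.6],-14.8],
  [[-50.4,-46.75,11.6],-14.8],
], hand=-1, grip_force=20)

```text
time_s: 2.75
tcp_pos: [535.8, 35.6, 116.6]
ee_rot: [[-1.0, 0.022, 0.002], [0.022, 1.0, -0.0], [-0.002, -0.0, -1.0]]
contact_force: [0.7, 0.3, -0.1]
grip_width: 0.002
grip_force: 0.0
```

```bash
python3 - <<'E'
from h import *
plan([535.1-11,35.5,109],np.radians(-1.3)); print(manip.sense()["grip_width"])
s=snap("side"); cv2.imwrite("pics/s1.png",cv2.resize(s["img"][150:350,180:400],None,fx=3,fy=3)[:,:,::-1])
E
```

```text
shift [ 1.17 -0.04  0.76] twist 0.02 tcp [535.78  35.62 116.62] F [ 0.73  0.34 -0.11] t 2.75
0.001925454400283493
```

View pics/s1.png

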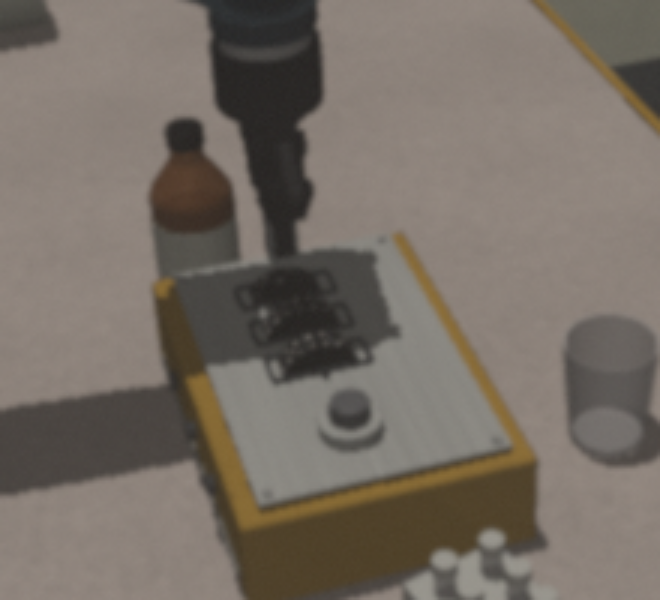

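The finger is above wheel A, clear of the bottle. Next I'll probe the wheel's height.

Request:
step_arm([
  [[0,0,0.2],0],
  [[0,0,0.4],0],
  [[0,0,0.6],0],
  [[0,0,0.8],0],
  [[0,0,0.9],0],
  [[0,0,1.0],0],
  [[0,0,1.1],0],
  [[0,0,1.1],0],
])

```text
time_s: 3.8
tcp_pos: [534.8, 35.7, 104.2]
ee_rot: [[-1.0, 0.023, -0.0], [0.023, 1.0, 0.0], [0.0, 0.0, -1.0]]
contact_force: [-0.3, -0.5, 0.3]
grip_width: -0.001
grip_force: 0.0
```

Request:
step_arm([
  [[0,0,0.1],0],
  [[0,0,0.15],0],
  [[0,0,0.15],0],
])

```text
time_s: 4.18
tcp_pos: [534.8, 35.7, 102.7]
ee_rot: [[-1.0, 0.022, -0.0], [0.022, 1.0, 0.0], [0.0, 0.0, -1.0]]
contact_force: [-1.5, 0.2, 0.1]
grip_width: -0.003
grip_force: 0.0
```

Request:
step_arm([
  [[0,0,0.1],0],
  [[0,0,0.15],0],
  [[0,0,0.15],0],
])

```text
time_s: 4.55
tcp_pos: [534.8, 35.7, 101.2]
ee_rot: [[-1.0, 0.022, -0.0], [0.022, 1.0, 0.0], [0.0, 0.0, -1.0]]
contact_force: [-0.1, 0.2, 0.4]
grip_width: -0.002
grip_force: 0.0
```

Request:
step_arm([
  [[0,0,0.1],0],
  [[0,0,0.15],0],
  [[0,0,0.15],0],
])

```text
time_s: 4.92
tcp_pos: [535.1, 35.7, 100.0]
ee_rot: [[-1.0, 0.023, 0.0], [0.023, 1.0, -0.0], [-0.0, -0.0, -1.0]]
contact_force: [-0.5, 0.1, 1.6]
grip_width: -0.002
grip_force: 0.7
```

Request:
step_arm([
  [[0,0,-0.3],0],
  [[0.5,0,-0.3],0],
  [[1.0,0,-0.3],0],
  [[1.0,0,-0.2],0],
  [[1.0,0,-0.1],0],
  [[1.0,0,0],0],
  [[1.0,0,0.1],0],
  [[1.0,0,0.17],0],
  [[1.0,0,0.17],0],
])

```text
time_s: 6.05
tcp_pos: [525.2, 35.9, 98.6]
ee_rot: [[-1.0, 0.022, 0.001], [0.022, 1.0, -0.0], [-0.001, -0.0, -1.0]]
contact_force: [-1.7, -0.3, 5.2]
grip_width: 0.0
grip_force: 2.7
```

Request:
step_arm([
  [[0,0,0.04],0],
  [[-0.2,0,0.04],0],
  [[-0.4,0,0.04],0],
  [[-0.6,0,0.04],0],
  [[-0.8,0,0.04],0],
  [[-1.0,0,0.04],0],
  [[-1.1,0,0.04],0],
])

```text
time_s: 6.92
tcp_pos: [537.2, 35.6, 98.8]
ee_rot: [[-1.0, 0.023, 0.003], [0.023, 1.0, -0.0], [-0.003, -0.0, -1.0]]
contact_force: [0.1, 1.3, 5.6]
grip_width: -0.002
grip_force: 2.7
```

Request:
step_arm([
  [[-0.2,0,0.03],0],
  [[-0.4,0,0.03],0],
  [[-0.6,0,0.03],0],
  [[-0.8,0,0.03],0],
  [[-1.0,0,0.03],0],
  [[-1.1,0,0.03],0],
  [[-1.1,0,0.03],0],
])

```text
time_s: 7.8
tcp_pos: [548.0, 35.3, 98.4]
ee_rot: [[-1.0, 0.023, 0.003], [0.023, 1.0, -0.0], [-0.003, -0.0, -1.0]]
contact_force: [0.7, 0.0, 6.0]
grip_width: -0.004
grip_force: 2.6
```

Request:
step_arm([
  [[0,0,-0.5],0],
  [[0,0,-1.5],0],
  [[2,-1,-3],0],
  [[6,-2.5,-5],0],
  [[11,-4.5,-5],0],
  [[16,-4.5,-5],0],
  [[16,-4.5,-5],0],
])

```text
time_s: 8.68
tcp_pos: [382.9, -5.5, 146.5]
ee_rot: [[-1.0, 0.024, -0.001], [0.024, 1.0, 0.0], [0.001, 0.0, -1.0]]
contact_force: [0.8, 0.0, 0.7]
grip_width: -0.001
grip_force: 0.0
```

```bash
cat >> h.py <<'E'
def wheels(f=None):
    s=snap("top"); im=s["img"]
    if f: cv2.imwrite(f,cv2.resize(im[255:315,275:395],None,fx=6.6,fy=6.6,interpolation=cv2.INTER_CUBIC)[:,:,::-1])
    return s
E
python3 - <<'E'
from h import *
wheels("pics/w1.png"); plan([534.0,-10,108],np.radians(-1.3))
E
```

```text
shift [-14.91  -0.06   3.97] twist -0.03 tcp [384.94  -5.88 147.53] F [ 0.31  0.03 -0.55] t 8.72
```

View pics/w1.png

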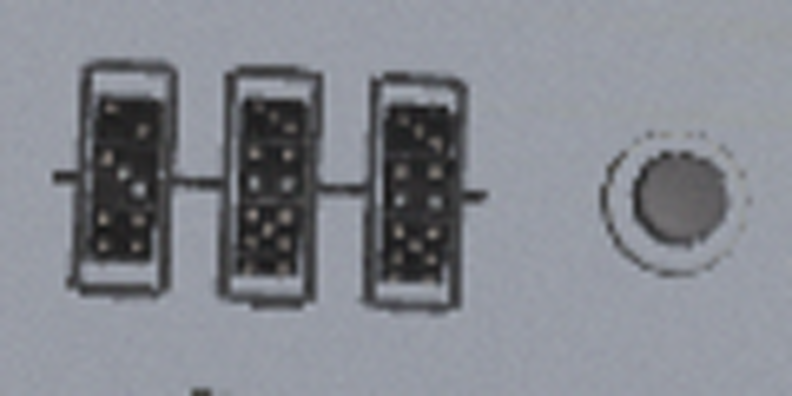

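Wheel A now shows 3, home. Wheel B comes next.

Request:
step_arm([
  [[-4,0,0],0],
  [[-9,0,0],0],
  [[-13,0,0.8],0],
  [[-14.9,-0.05,2.2],0],
  [[-14.9,-0.05,3.2],0],
  [[-14.9,-0.05,3.6],0],
  [[-14.9,-0.05,3.8],0],
  [[-14.9,-0.05,3.9],0],
  [[-14.9,-0.05,4.0],0],
  [[-14.9,-0.05,4.1],0],
  [[-14.9,-0.05,4.1],0],
])

```text
time_s: 10.1
tcp_pos: [534.8, -9.8, 106.5]
ee_rot: [[-1.0, 0.023, 0.0], [0.023, 1.0, -0.0], [-0.0, -0.0, -1.0]]
contact_force: [-0.6, 0.8, -1.2]
grip_width: 0.001
grip_force: 0.0
```

Request:
step_arm([
  [[0,0,0.1],0],
  [[0,0,0.15],0],
  [[0,0,0.15],0],
])

```text
time_s: 10.48
tcp_pos: [534.8, -9.8, 104.8]
ee_rot: [[-1.0, 0.023, -0.0], [0.023, 1.0, 0.0], [0.0, 0.0, -1.0]]
contact_force: [0.9, -0.4, 0.1]
grip_width: 0.001
grip_force: 0.0
```

Request:
step_arm([
  [[0,0,0.1],0],
  [[0,0,0.15],0],
  [[0,0,0.15],0],
])

```text
time_s: 10.85
tcp_pos: [535.0, -9.8, 103.6]
ee_rot: [[-1.0, 0.022, 0.0], [0.022, 1.0, -0.0], [-0.0, -0.0, -1.0]]
contact_force: [0.1, 0.6, 2.3]
grip_width: -0.001
grip_force: 0.9
```

Request:
step_arm([
  [[0,0,-0.3],0],
  [[0.4,0,-0.3],0],
  [[0.9,0,-0.3],0],
  [[0.9,0,-0.2],0],
  [[0.9,0,-0.1],0],
  [[0.9,0,0],0],
  [[0.9,0,0.1],0],
  [[0.9,0,0.18],0],
  [[0.9,0,0.18],0],
])

```text
time_s: 11.98
tcp_pos: [526.2, -9.7, 102.3]
ee_rot: [[-1.0, 0.022, 0.001], [0.022, 1.0, -0.0], [-0.001, -0.0, -1.0]]
contact_force: [-1.7, 0.9, 5.5]
grip_width: -0.0
grip_force: 2.9
```

Request:
step_arm([
  [[0,0,0.05],0],
  [[-0.2,0,0.05],0],
  [[-0.4,0,0.05],0],
  [[-0.6,0,0.05],0],
  [[-0.8,0,0.05],0],
  [[-1.0,0,0.05],0],
  [[-1.2,0,0.06],0],
  [[-1.4,0,0.07],0],
  [[-1.6,0,0.07],0],
  [[-1.75,0,0.07],0],
  [[-1.75,0,0.07],0],
])

```text
time_s: 13.35
tcp_pos: [544.6, -10.1, 102.1]
ee_rot: [[-1.0, 0.023, 0.003], [0.023, 1.0, -0.0], [-0.003, -0.0, -1.0]]
contact_force: [0.2, 1.0, 6.0]
grip_width: 0.002
grip_force: 3.0
```

Request:
step_arm([
  [[0,0,-0.3],0],
  [[0,0,-0.6],0],
  [[0.7,0,-0.6],0],
  [[1.4,0,-0.6],0],
  [[2.0,0,-0.5],0],
  [[2.0,0,-0.35],0],
  [[2.0,0,-0.25],0],
  [[2.0,0,-0.15],0],
  [[2.0,0,-0.05],0],
  [[2.0,0,0],0],
  [[2.0,0,0],0],
])

```text
time_s: 14.72
tcp_pos: [523.6, -9.6, 101.7]
ee_rot: [[-1.0, 0.022, 0.0], [0.022, 1.0, -0.0], [-0.0, -0.0, -1.0]]
contact_force: [-3.7, 0.5, 6.6]
grip_width: -0.002
grip_force: 3.7
```

Request:
step_arm([
  [[-0.2,0,0],0],
  [[-0.4,0,0],0],
  [[-0.6,0,0],0],
  [[-0.8,0,0],0],
  [[-1.0,0,0],0],
  [[-1.2,0,0],0],
  [[-1.4,0,0],0],
  [[-1.6,0,0],0],
  [[-1.8,0,0],0],
  [[-2.0,0,0],0],
  [[-2.15,0,0],0],
  [[-2.15,0,0],0],
])

```text
time_s: 16.23
tcp_pos: [546.4, -10.1, 102.2]
ee_rot: [[-1.0, 0.023, 0.003], [0.023, 1.0, -0.0], [-0.003, -0.0, -1.0]]
contact_force: [-0.1, 1.8, 5.0]
grip_width: -0.003
grip_force: 2.7
```

Request:
step_arm([
  [[0,0,-0.5],0],
  [[0,0,-1.5],0],
  [[2,-1,-3],0],
  [[6,-2.5,-4.5],0],
  [[11,-4.5,-4.5],0],
  [[16,-4.5,-4.5],0],
  [[16,-4.5,-4.5],0],
])

```text
time_s: 17.1
tcp_pos: [381.1, -50.9, 145.2]
ee_rot: [[-1.0, 0.024, -0.0], [0.024, 1.0, 0.0], [0.0, 0.0, -1.0]]
contact_force: [0.4, -0.4, 0.4]
grip_width: 0.004
grip_force: 0.0
```

```bash
python3 - <<'E'
from h import *
wheels("pics/w2.png"); plan([533.0,-55,108],np.radians(-1.3))
E
```

```text
shift [-14.98   0.     3.84] twist -0.05 tcp [383.16 -51.46 146.16] F [0.95 0.44 1.42] t 17.15
```

View pics/w2.png

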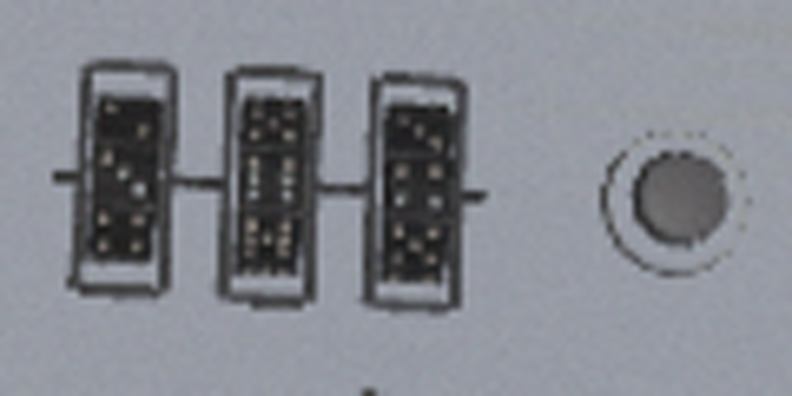

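Wheel B now shows 6 (two columns of three at about (270,178)) and is level with the marks. Wheel C shows 4 and needs two drags toward −x.

Request:
step_arm([
  [[-4,0,0],0],
  [[-9,0,0],0],
  [[-13,0,0.8],0],
  [[-15,0,2.2],0],
  [[-15,0,3.0],0],
  [[-15,0,3.4],0],
  [[-15,0,3.6],0],
  [[-15,0,3.75],0],
  [[-15,0,3.9],0],
  [[-15,0,3.98],0],
  [[-15,0,3.98],0],
])

```text
time_s: 18.52
tcp_pos: [533.8, -54.8, 106.2]
ee_rot: [[-1.0, 0.023, 0.0], [0.023, 1.0, -0.0], [-0.0, -0.0, -1.0]]
contact_force: [0.1, -0.5, 0.2]
grip_width: 0.0
grip_force: 0.0
```

Request:
step_arm([
  [[0,0,0.1],0],
  [[0,0,0.15],0],
  [[0,0,0.15],0],
])

```text
time_s: 18.9
tcp_pos: [533.8, -54.8, 104.5]
ee_rot: [[-1.0, 0.023, -0.0], [0.023, 1.0, 0.0], [0.0, 0.0, -1.0]]
contact_force: [-0.7, -0.5, -0.1]
grip_width: 0.001
grip_force: 0.0
```

Request:
step_arm([
  [[0,0,0.1],0],
  [[0,0,0.15],0],
  [[0,0,0.15],0],
])

```text
time_s: 19.27
tcp_pos: [534.0, -54.8, 103.4]
ee_rot: [[-1.0, 0.022, 0.0], [0.022, 1.0, -0.0], [-0.0, -0.0, -1.0]]
contact_force: [-0.6, 1.7, 2.9]
grip_width: 0.004
grip_force: 1.4
```

Request:
step_arm([
  [[0,0,-0.3],0],
  [[-0.5,0,-0.3],0],
  [[-1.0,0,-0.3],0],
  [[-1.0,0,-0.2],0],
  [[-1.0,0,-0.1],0],
  [[-1.0,0,0],0],
  [[-1.0,0,0.1],0],
  [[-1.0,0,0.18],0],
  [[-1.0,0,0.18],0],
])

```text
time_s: 20.4
tcp_pos: [544.3, -55.1, 102.1]
ee_rot: [[-1.0, 0.023, 0.001], [0.023, 1.0, -0.0], [-0.001, -0.0, -1.0]]
contact_force: [-0.5, 0.9, 6.6]
grip_width: 0.001
grip_force: 3.1
```

Request:
step_arm([
  [[0.2,0,0.01],0],
  [[0.4,0,0.01],0],
  [[0.6,0,0.01],0],
  [[0.8,0,0.01],0],
  [[1.0,0,0.01],0],
  [[1.2,0,0.01],0],
  [[1.4,0,0.01],0],
  [[1.6,0,0.01],0],
  [[1.8,0,0.01],0],
  [[2.0,0,0.01],0],
  [[2.15,0,0.01],0],
  [[2.15,0,0.01],0],
])

```text
time_s: 21.9
tcp_pos: [523.7, -55.1, 102.4]
ee_rot: [[-1.0, 0.023, 0.004], [0.023, 1.0, -0.001], [-0.004, -0.001, -1.0]]
contact_force: [3.2, -1.4, 5.4]
grip_width: 0.002
grip_force: 2.6
```

Request:
step_arm([
  [[0,0,-0.3],0],
  [[0,0,-0.6],0],
  [[-0.7,0,-0.6],0],
  [[-1.4,0,-0.6],0],
  [[-2.1,0,-0.5],0],
  [[-2.1,0,-0.35],0],
  [[-2.1,0,-0.25],0],
  [[-2.1,0,-0.15],0],
  [[-2.1,0,-0.05],0],
  [[-2.1,0,0],0],
  [[-2.1,0,0],0],
])

```text
time_s: 23.28
tcp_pos: [543.8, -55.1, 102.2]
ee_rot: [[-1.0, 0.023, 0.001], [0.023, 1.0, -0.0], [-0.001, -0.0, -1.0]]
contact_force: [-1.3, 1.8, 5.9]
grip_width: -0.0
grip_force: 3.1
```

Request:
step_arm([
  [[0.2,0,0.02],0],
  [[0.4,0,0.02],0],
  [[0.6,0,0.02],0],
  [[0.8,0,0.02],0],
  [[1.0,0,0.02],0],
  [[1.2,0,0.02],0],
  [[1.4,0,0.02],0],
  [[1.6,0,0.02],0],
  [[1.8,0,0.02],0],
  [[2.0,0,0.02],0],
  [[2.15,0,0.02],0],
  [[2.15,0,0.02],0],
])

```text
time_s: 24.78
tcp_pos: [523.4, -55.1, 102.4]
ee_rot: [[-1.0, 0.023, 0.004], [0.023, 1.0, -0.001], [-0.004, -0.001, -1.0]]
contact_force: [3.8, -0.0, 5.0]
grip_width: 0.002
grip_force: 2.5
```

Request:
step_arm([
  [[0,0,-0.5],0],
  [[0,0,-1.5],0],
  [[2,-1,-3],0],
  [[6,-4,-4.5],0],
  [[11,-8,-4.5],0],
  [[14,-8,-4.5],0],
  [[14,-8,-4.5],0],
])

```text
time_s: 25.65
tcp_pos: [378.4, -131.3, 145.7]
ee_rot: [[-1.0, 0.025, -0.0], [0.025, 1.0, 0.0], [0.0, 0.0, -1.0]]
contact_force: [-0.5, 1.1, 0.1]
grip_width: 0.001
grip_force: 0.0
```

```bash
python3 - <<'E'
from h import *
wheels("pics/w3.png"); plan([530.8,-133.7,120],np.radians(-1.3))
E
```

```text
shift [-15.12   0.13   2.62] twist -0.06 tcp [ 379.61 -131.41  146.14] F [ 0.7   0.99 -0.98] t 25.7
```

View pics/w3.png

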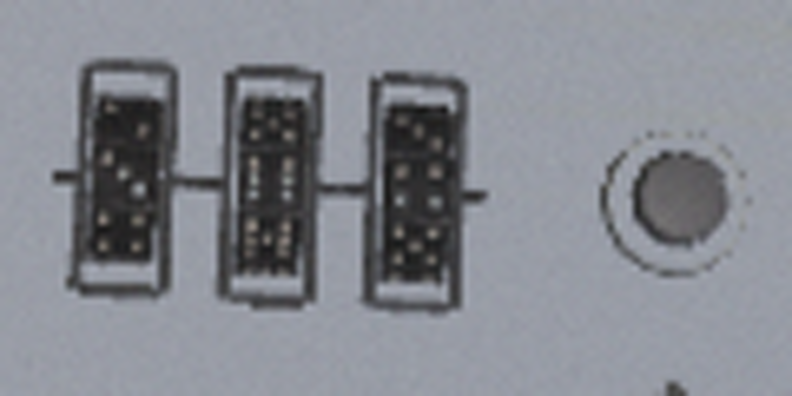

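Wheel C is still on 4, with the same spots at (415,186): both strokes slipped, with Fz sagging to 5 N. I'll press deeper and use a longer stroke, and check it with a numeric spot count.

```bash
cat >> h.py <<'E'
def spots(cx=533.,cy=-54.8,z=104.):
    s=snap("top"); g=cv2.cvtColor(s["img"],cv2.COLOR_RGB2GRAY); k=8
    u0,v0=(int(q) for q in proj(s,[cx,cy,z])-[12,20])
    a=cv2.resize(g[v0:v0+40,u0:u0+24],None,fx=k,fy=k,interpolation=cv2.INTER_CUBIC)
    t=cv2.morphologyEx(a,cv2.MORPH_TOPHAT,np.ones((25,25)))
    n,_,st,ce=cv2.connectedComponentsWithStats((t>40).astype(np.uint8))
    P=[onz(s,u0+(c[0]+.5)/k-.5,v0+(c[1]+.5)/k-.5,z)[:2]-[cx,cy] for c,q in zip(ce[1:],st[1:]) if 20<q[4]<800]
    P=[p.round(1).tolist() for p in P if abs(p[1])<9 and abs(p[0])<26]
    print(sorted(P,reverse=True))
E
python3 - <<'E'
from h import *
spots(); spots(534,-10,104); spots(535.1,35.4,100.4); plan([545,-54.8,107],np.radians(-1.3))
E
```

```text
[[19.9, 5.6], [16.7, 0.4], [12.9, -5.1], [4.3, -4.7], [4.1, 5.6], [-4.5, 5.8], [-4.8, -4.9], [-14.2, 6.1], [-14.3, -4.2], [-18.4, 1.1], [-22.4, 6.2], [-22.4, -3.8]]
[[19.8, -4.9], [19.7, 5.2], [17.2, -0.0], [13.4, 5.7], [13.4, -4.8], [0.1, 5.6], [0.1, -4.6], [-16.0, 6.1], [-18.2, -4.1], [-18.3, 1.2], [-22.5, 6.7]]
[[19.7, 4.5], [13.1, -5.4], [4.4, 5.0], [-0.2, 0.1], [-4.9, -4.9], [-14.2, 5.7], [-14.3, -5.0], [-22.2, 5.5], [-22.3, -4.6]]
shift [-16.25   8.     3.93] twist 0.06 tcp [ 380.76 -131.31  146.31] F [-0.12  0.26 -0.22] t 25.85
```

Request:
step_arm([
  [[-4,2.5,0],0],
  [[-9,6,0],0],
  [[-14,8,0.8],0],
  [[-16.2,8,2.2],0],
  [[-16.2,8,3.2],0],
  [[-16.2,8,3.8],0],
  [[-16.2,8,4.0],0],
  [[-16.2,8,4.15],0],
  [[-16.2,8,4.25],0],
  [[-16.2,8,4.35],0],
  [[-16.2,8,4.4],0],
  [[-16.2,8,4.4],0],
])

```text
time_s: 27.35
tcp_pos: [544.2, -55.3, 102.6]
ee_rot: [[-1.0, 0.022, 0.001], [0.022, 1.0, -0.0], [-0.001, -0.0, -1.0]]
contact_force: [-0.0, -0.9, 4.7]
grip_width: 0.002
grip_force: 2.3
```

Request:
step_arm([
  [[0,0,0.08],0],
  [[0,0,0.14],0],
  [[0.2,0,0.15],0],
  [[0.4,0,0.16],0],
  [[0.6,0,0.17],0],
  [[0.8,0,0.18],0],
  [[1.0,0,0.18],0],
])

```text
time_s: 28.22
tcp_pos: [535.5, -55.1, 101.9]
ee_rot: [[-1.0, 0.023, 0.004], [0.023, 1.0, -0.001], [-0.004, -0.001, -1.0]]
contact_force: [1.1, 0.6, 7.6]
grip_width: -0.003
grip_force: 3.9
```

Request:
step_arm([
  [[0.2,0,0.01],0],
  [[0.4,0,0.01],0],
  [[0.6,0,0.02],0],
  [[0.8,0,0.02],0],
  [[1.0,0,0.02],0],
  [[1.2,0,0.02],0],
  [[1.3,0,0.02],0],
])

```text
time_s: 29.1
tcp_pos: [522.5, -54.8, 101.6]
ee_rot: [[-1.0, 0.023, 0.004], [0.023, 1.0, -0.001], [-0.004, -0.001, -1.0]]
contact_force: [-0.6, 0.7, 6.6]
grip_width: -0.002
grip_force: 3.6
```

Request:
step_arm([
  [[0,0,-0.5],0],
  [[0,0,-1.5],0],
  [[4,0,-3],0],
  [[9,0,-4.3],0],
  [[13.5,0,-4.3],0],
  [[13.5,0,-4.3],0],
])

```text
time_s: 29.85
tcp_pos: [383.3, -50.7, 142.2]
ee_rot: [[-1.0, 0.023, -0.001], [0.023, 1.0, 0.0], [0.001, 0.0, -1.0]]
contact_force: [1.0, -0.3, 0.7]
grip_width: 0.005
grip_force: 0.0
```

```bash
python3 - <<'E'
from h import *
spots(); plan([545,-54.8,107],np.radians(-1.3))
E
```

```text
[[19.8, 5.5], [13.2, -4.9], [4.1, 5.7], [0.1, 0.3], [-4.8, -4.9], [-14.2, 6.0], [-14.3, -4.2], [-22.3, 6.3], [-22.4, -3.9]]
shift [-16.     0.02   3.61] twist -0.03 tcp [385.05 -51.27 142.99] F [ 1.4  -0.07 -0.12] t 29.9
```

Wheel C is now at 3, home. I'll repeat the same stroke.

Request:
step_arm([
  [[-4,0,0],0],
  [[-9,0,0],0],
  [[-14,0,0.6],0],
  [[-16,0,2.0],0],
  [[-16,0,2.9],0],
  [[-16,0,3.45],0],
  [[-16,0,3.67],0],
  [[-16,0,3.82],0],
  [[-16,0,3.92],0],
  [[-16,0,4.02],0],
  [[-16,0,4.07],0],
  [[-16,0,4.07],0],
])

```text
time_s: 31.4
tcp_pos: [546.1, -55.2, 102.8]
ee_rot: [[-1.0, 0.022, 0.001], [0.022, 1.0, -0.0], [-0.001, -0.0, -1.0]]
contact_force: [-0.3, -0.3, 3.5]
grip_width: 0.001
grip_force: 1.6
```

Request:
step_arm([
  [[0,0,0.08],0],
  [[0,0,0.16],0],
  [[0.2,0,0.17],0],
  [[0.4,0,0.18],0],
  [[0.6,0,0.19],0],
  [[0.8,0,0.2],0],
  [[1.0,0,0.21],0],
])

```text
time_s: 32.28
tcp_pos: [537.4, -55.0, 101.8]
ee_rot: [[-1.0, 0.023, 0.004], [0.023, 1.0, -0.001], [-0.004, -0.0, -1.0]]
contact_force: [-0.3, -0.1, 8.6]
grip_width: -0.003
grip_force: 4.1
```

Request:
step_arm([
  [[0.2,0,0],0],
  [[0.4,0,0],0],
  [[0.6,0,0],0],
  [[0.8,0,0],0],
  [[1.0,0,0],0],
  [[1.2,0,0],0],
  [[1.35,0,0],0],
  [[1.35,0,0],0],
])

```text
time_s: 33.28
tcp_pos: [523.8, -54.8, 101.7]
ee_rot: [[-1.0, 0.023, 0.004], [0.023, 1.0, -0.001], [-0.004, -0.001, -1.0]]
contact_force: [0.3, 0.8, 7.6]
grip_width: -0.002
grip_force: 3.8
```

Request:
step_arm([
  [[0,0,-0.5],0],
  [[0,0,-1.5],0],
  [[3,0,-3],0],
  [[8,-4,-4.3],0],
  [[13.5,-8,-4.3],0],
  [[13.5,-8,-4.3],0],
  [[13.5,-8,-4.3],0],
])

```text
time_s: 34.15
tcp_pos: [385.5, -131.7, 143.4]
ee_rot: [[-1.0, 0.024, 0.001], [0.024, 1.0, -0.0], [-0.001, -0.0, -1.0]]
contact_force: [0.8, 0.2, 0.4]
grip_width: 0.003
grip_force: 0.0
```

```bash
python3 - <<'E'
from h import *
spots(); spots(534,-10,104); spots(535.1,35.4,100.4); plan([530.8,-133.7,117],np.radians(-1.3))
E
```

```text
[[16.7, 0.5], [4.3, 5.7], [-4.8, -5.0], [-14.2, 6.1], [-18.5, 0.9], [-22.4, -3.8]]
[[19.8, -4.8], [19.7, 4.9], [17.2, 0.0], [13.5, 5.7], [13.4, -4.8], [2.2, -4.7], [0.1, 5.6], [-4.8, -4.5], [-16.1, 6.1], [-18.1, -4.0], [-18.2, 1.2], [-22.6, 6.6]]
[[19.8, 4.5], [13.2, -5.4], [4.5, 5.0], [-0.1, 0.1], [-4.8, -4.9], [-14.2, 5.7], [-14.3, -5.0], [-22.3, 5.5], [-22.3, -4.5]]
shift [-14.45   0.03   2.63] twist 0.09 tcp [ 386.32 -131.01  143.31] F [-0.2  -0.08 -0.06] t 34.3
```

The preset reads 3-6-2, all wheels home. Next is the load button.

Request:
step_arm([
  [[-4,0,0],0],
  [[-9,0,0],0],
  [[-13,0,0.5],0],
  [[-14.45,0,1.6],0],
  [[-14.45,0,2.4],0],
  [[-14.45,0,2.7],0],
  [[-14.45,0,2.85],0],
  [[-14.45,0,3.0],0],
  [[-14.45,0,3.1],0],
  [[-14.45,0,3.2],0],
  [[-14.45,0,3.3],0],
  [[-14.45,0,3.4],0],
  [[-14.45,0,3.5],0],
  [[-14.45,0,3.5],0],
])

```text
time_s: 36.05
tcp_pos: [530.1, -134.8, 108.3]
ee_rot: [[-1.0, 0.022, 0.0], [0.022, 1.0, -0.0], [-0.0, -0.0, -1.0]]
contact_force: [-0.7, -0.0, 1.7]
grip_width: -0.003
grip_force: 1.4
```

Request:
step_arm([
  [[0,0,0.1],0],
  [[0,0,0.2],0],
  [[0,0,0.3],0],
  [[0,0,0.4],0],
  [[0,0,0.5],0],
  [[0,0,0.5],0],
])

```text
time_s: 36.8
tcp_pos: [530.1, -134.8, 103.3]
ee_rot: [[-1.0, 0.022, 0.0], [0.022, 1.0, -0.0], [-0.0, -0.0, -1.0]]
contact_force: [-3.0, -1.1, 4.8]
grip_width: 0.0
grip_force: 2.4
```

Request:
step_arm([
  [[0,0,0.05],0],
  [[0,0,0.1],0],
  [[0,0,0.1],0],
  [[0,0,0.1],0],
])

```text
time_s: 37.3
tcp_pos: [530.1, -134.8, 102.4]
ee_rot: [[-1.0, 0.023, 0.0], [0.023, 1.0, -0.0], [-0.0, -0.0, -1.0]]
contact_force: [-2.3, -0.8, 5.1]
grip_width: -0.004
grip_force: 2.6
```

Request:
step_arm([
  [[0,0,-0.3],0],
  [[0,0,-0.6],0],
  [[0,0,-0.9],0],
  [[0,0,-1.5],0],
  [[0,0,-3],0],
  [[4,0,-5],0],
  [[9,0,-6],0],
  [[14,0,-6],0],
  [[14,0,-6],0],
  [[14,0,-6],0],
])

```text
time_s: 38.55
tcp_pos: [390.8, -132.0, 163.2]
ee_rot: [[-1.0, 0.023, 0.002], [0.023, 1.0, -0.001], [-0.002, -0.001, -1.0]]
contact_force: [0.4, 0.2, 0.7]
grip_width: -0.003
grip_force: 0.0
```

```bash
python3 - <<'E'
from h import *
spots(); spots(534,-10,104); spots(535.1,35.4,100.4); wheels("pics/w4.png"); s=snap("top","pics/f.png")
print(manip.sense()["tcp_pos"],manip.sense()["contact_force"])
E
```

```text
[[16.8, 0.4], [4.1, 5.7], [-4.8, -4.9], [-14.2, 6.1], [-18.4, 1.0], [-22.4, -3.9]]
[[19.7, 4.8], [19.7, -4.9], [17.1, 0.0], [13.5, 5.6], [13.4, -4.8], [2.2, -4.7], [0.2, 5.7], [-4.8, -4.6], [-17.2, 6.2], [-18.1, -4.1], [-18.2, 1.3]]
[[19.8, 4.6], [13.2, -5.3], [4.5, 5.0], [-0.2, 0.2], [-4.9, -4.9], [-14.2, 5.7], [-14.3, -5.0], [-22.3, 5.5], [-22.3, -4.5]]
[ 390.74581353 -131.69742241  162.34668537] [ 0.48342868 -0.161134   -0.23627859]
```

View pics/w4.png

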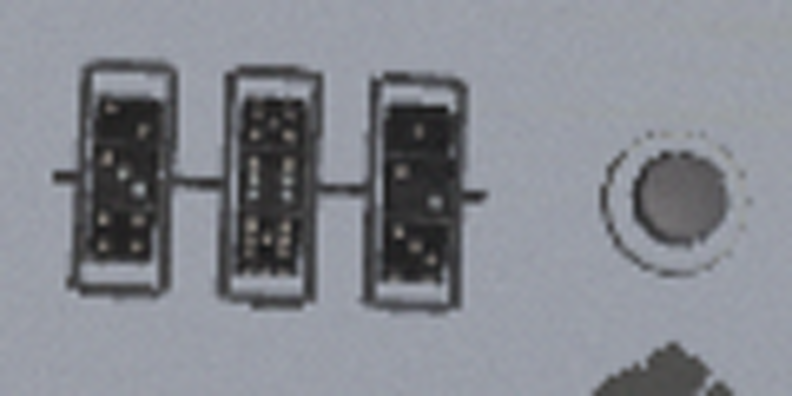

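The wheels read 3-6-2 on the marks, the button is back up at (682,197), and the arm is clear.

```bash
python3 -c "
from rig import manip
print(manip.sign_off())"
```

```text
the job is handed in; nothing more can be done
None
```

The thumbwheels are set to 3-6-2, each clicked home. The load button was then pushed about 8 mm down and came back up, and the job was handed in at about 39 s with the arm clear of everything.

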